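# Slide a sample tray across the gap into the reader dock

### The job

Slide the white tray with its two bottles from the preparation deck straight across the open gap onto the reader's dock, without lifting it and without letting its nose or its tail sag into the gap. Press it gently but firmly (about 10 N) against the sprung end stop for a moment, then let go and leave it seated up to the stop, bottles standing in their pockets. Leave the beaker, dish and timer alone.

Things in the scene. Friction and masses are not known exactly. Their poses are not given: they have to be found in the camera images.
- tray: Loose white tray, 195 x 110 mm, 0.2 kg empty; origin under the middle. x axis forward (travel, toward the dock, about the robot's right), z up. Floor 6 mm thick, x=-95 to +85 mm, then an upturned lip to x=+100. Pocket box x=+30 to +90, 28 mm high. Blue cross fence x=-45 to -35, 100 wide, top 36 mm above the underside, free floor before it; behind it the blue tread plate to press on.
- tray_tread (a point): Centre of the blue tread plate (50 x 110 mm), on its top: 70 mm behind the tray's origin, 25 behind the fence's back, 7 mm above the underside. Until the nose is over the dock, about 6 N down here keeps it from dropping into the gap; after that only a light touch: above about 2 N here can tip the tail down while it is over the gap itself.
- tray_nose (a point): Middle of the tray's front edge, 100 mm ahead of its origin, 6 mm above the underside (the lip's underside rises 3 mm over 16 mm). With bottles (0.13 kg each, varying) the balance point lies 58 to 65 mm behind the nose, less than the gap. Friction on the decks varies.
- pocket_left (a point): Floor centre of the tray's left pocket (46 x 48 mm).
- pocket_right (a point): Floor centre of the tray's right pocket (46 x 48 mm).
- bottle_left: Loose clear bottle with blue cap, 44 mm across, 92 high, in the left pocket; origin under its base, z up.
- bottle_right: Loose clear bottle with blue cap, 44 mm across, 94 high, in the right pocket; origin under its base, z up.
- prep_deck: Fixed grey stand, 240 x 150 mm, deck top 55 mm above its origin (centre, at worktop level); x axis toward the dock. Grey curbs 13 mm high along both sides leave the tray 3 mm of play on each side.
- prep_edge (a point): Middle of the preparation deck's edge at the gap, on the deck's top face.
- dock: Fixed grey stand, 260 x 150 mm, deck top 54 mm above its origin (centre, at worktop level), in line with the preparation deck and 1 to 2 mm lower than it; x axis is the direction of travel. The same curbs, flared where the tray enters. The gap between the decks is 80 to 93 mm wide and open down to the worktop.
- dock_edge (a point): Middle of the dock's edge at the gap, on the deck's top face.
- end_stop: End stop on the dock: dark clamp block, 22 x 100 x 28 mm, fixed; origin under the middle of its front face, x axis is the direction of travel. It carries a black rubber-faced pad, 80 wide x 20 high mm, on a stiff damped spring (8 N per mm, 4 mm travel). How far the pad stands out of the block is set by hand and not measured: feel for it.
- stop_face (a point): Middle of where the rubber pad's face stands on average, 16 mm before the clamp block; fixed to the block, 10 mm above the dock's top. The real face lies up to 4 mm before or behind this point. The tray is home when its nose touches the pad. x axis is the direction of travel.
- beaker_small: Loose small beaker, 48 x 55 x 60 mm, on the worktop beyond the preparation deck; leave alone.
- petri_dish: Loose shallow glass dish, 62 mm across, 15 high, on the worktop beyond the gap; leave alone.
- bench_timer: Loose bench timer, 64 x 64 x 20 mm, on the worktop beyond the dock; leave alone.
Not all that is in view belongs to the job. What is shaped like the bottle_left but brown is not meant.

How it is judged:
On the way, in this order (a step that is already met when the one before it is completed fails the run):
1. the tray bridges the gap, resting on both decks at once (over 0.2 N on each) (contact force between tray and prep_deck above 0.2 N and contact force between tray and dock above 0.2 N), for 0.1 s.
2. the tray is pressed against the end stop with more than 4 N (contact force between tray and end_stop above 4 N), for 0.15 s.
At the end, for the whole second after the job is handed in: The tray rests level (within 2 degrees) and still on the dock between its curbs, in line with it within 4 degrees, its nose at most 10 mm short of stop_face; both bottles stand upright (within about 8 degrees) in their pockets, within 12 mm of the pocket centres (x of tray_nose in the frame of stop_face above -0.01 m and angle between tray's own z axis and vertical below 0.035 rad and angle between the x axis of tray and the x axis of dock, either way round below 0.07 rad and z of tray in the frame of dock between 0.051 and 0.057 m and y of tray in the frame of dock between -0.008 and 0.008 m and linear speed of tray below 0.01 m/s and distance between bottle_left and pocket_left below 0.012 m and distance between bottle_right and pocket_right below 0.012 m and angle between each of bottle_left, bottle_right's own z axis and vertical below 0.15 rad); the robot touches nothing.
It fails at once if the tray sags or tips more than 4 degrees (angle between tray's own z axis and vertical above 0.07 rad).
It fails at once if the tray is lifted more than about 12 mm off the decks (height (world z) of tray above 0.068 m).
It fails at once if the tray is pressed on the end stop with more than 16 N (contact force between tray and end_stop above 16 N).
It fails at once if the tray is forced on a deck or its curbs with more than 40 N (contact force between tray and prep_deck above 40 N or contact force between tray and dock above 40 N).
It fails at once if a bystander is moved more than 20 mm (distance of any of beaker_small, petri_dish, bench_timer from where it was at the start of the episode above 0.02 m).
It also fails if it takes over 70 s, if anything falls off the work surface, if the arm or the gripper's body presses on something with over 40 N, if the wrist force passes 120 N, or if a joint passes its speed limit or range.

### The arm

A 7-joint arm with a two-finger parallel gripper is mounted at the origin on a cart in front of the work surface, level with it; the furniture and walls round the work are solid. World frame = base frame: x ahead of the robot, y to its left, z up, the work surface at z = 0. Lengths are in m, angles in rad, forces in N, time in s.
With the tool pointing down it reaches from about 0.425 to 0.825 m from the base axis. Payload 3.6 kg.
Tool frame: the origin (TCP) lies between the finger pads; the fingertips stand 8 mm ahead of it and the grasp point (between the pads) lies 11 mm behind it; z points along the fingers, y is the direction in which the jaws open and shut (so a half turn about z gives the same grasp; the last joint's range is limited). The gripper opens to 93 mm and grips with 3 to 60 N. Pads are 15 mm wide; open, the fingers measure 128 mm over their backs; the gripper's body (75 mm by 188 mm) begins 65 mm behind the grasp point.
Start: joints at [1.27, 0.615, -0.013, 1.423, 0.008, 1.103, -0.04], TCP at [0.176, -0.626, 0.227] pointing down, gripper open.
Joint ranges: [-3.12, 3.12], [-0.3, 2.06], [-1.34, 1.32], [0.26, 2.42], [-1.36, 4.5], [0.01, 1.98], [-2.84, 2.84]. Speed limits (rad/s): [2.79, 2.79, 3.14, 3.14, 3.14, 3.14, 3.14].

### API

Orientations are given as a rotation vector (axis times angle).
In Python, from station import robot, imaging gives the robot as it stands.
- The arm moves only by the tool step_arm, never from a script. Its argument "increments" is a list of rows, each a list of 3 entries, a list of its own where there are three numbers: the turn, a rotation vector about the tool's x, y, z in rad, then the shift along the tool's x, y, z in m, then the opening in per cent of the stroke, from 0 (shut) to 100 (fully open). In form: [[[wx, wy, wz], [x, y, z], gripper], ...]. A call has 1 to 12 rows; each row shifts and turns the commanded pose from where the row before left it, along the tool's axes as they then stand; what a row does not reach is not made up. A row lasts 1/8 s, in which the tool goes at most 62.5 mm and 10.7 degrees, less where a joint would pass 70% of its speed; a pose out of reach is approached as far as the arm can. A call is refused whole if a number of a shift passes 0.0625 or a number of a turn 0.188, either way. A call with a gripper value outside its range is refused whole. The fingers move at their own pace and stop on an object; the grip force is fixed at half the most. Time passes only in rows, so rows that do not move let the fingers close. It gives the time, the measured TCP pose, the force and the opening at its end, in the units of the state.
- robot.state(): the state, without advancing time (a new reading comes with each control period).
- imaging.capture(name): name is "scene" or "top"; returns a dict with "color" (420x560x3 uint8, red, green, blue), "intrinsics" (3x3 intrinsics, pixels), "k1" (the pictures are not rectified: a ray, as slopes to the right and down, at radius r is drawn at 1 + k1 r^2 times it, then the intrinsics apply), "pose" (4x4, takes a point from camera to world coordinates). Camera axes: x right, y down, z forward; pixel columns grow to the right and rows downward; lengths in m; the calibration is good to about 2 mm. A picture is of the moment at which its call begins. There is no depth.
- robot.hand_in(): hands the job in, once; it reports no verdict.
The state is a dict: "clock": time; "qpos": joint angles; "qvel": joint speeds; "joint_torque": joint torques, N m; "tcp_pos": TCP position; "tcp_rot": TCP orientation; "wrist_force": force on the tool from outside, world axes, zero at the start; "wrist_torque": the same for the moment, N m; "gripper_width": opening from 0.0 (shut) to 1.0 (fully open).
Only numpy, scipy, OpenCV 4.12 (cv2) and the standard library are available. Lean on these libraries where they do the work, as an engineer would, in place of code of your own. Each camera call takes 0.05 s, during which the arm holds its last target.

## Working session

There is one attempt and no reset: what is moved stays moved. The work goes in short steps, Python scripts to look and compute and a tool call to move; the robot and the scene stay as the last step left them, time stands still between calls to the robot, and variables do not carry over. Pictures are saved under pics/ and viewed, and the job is handed in when it is done.

Besides the shell and the picture viewer there is one more tool, called after "Call:" as name(argument=value, ...), one argument or row to a line, values as JSON. step_arm: Moves the arm, as the interface text tells. Its arguments: {"type":"object","properties":{"increments":{"type":"array","items":{"type":"array"}}},"required":["increments"]}

```bash
ls; mkdir -p pics; python3 - <<'E'
from station import robot, imaging
import cv2
s=robot.state()
print({k:(v if not hasattr(v,'round') else v) for k,v in s.items()})
for n in ("scene","top"):
    d=imaging.capture(n); cv2.imwrite(f"pics/{n}0.png",d["color"][:,:,::-1]); print(n,d["intrinsics"],d["k1"],d["pose"])
E
```

```text
pics
{'clock': 0.0, 'qpos': array([ 1.26948448,  0.61587142, -0.01261951,  1.42490413,  0.0080774 ,
        1.10343192, -0.04040164]), 'qvel': array([ 2.00198580e-03, -9.38681712e-04,  1.51731993e-03,  1.05718668e-05,
        8.93689350e-04, -1.35048672e-03, -3.18042201e-04]), 'joint_torque': array([ 2.48444003e-04, -4.58936334e+01,  2.09049848e-01, -1.65743387e+01,
       -6.10646093e-02,  2.04300333e-02,  2.49681425e-04]), 'tcp_pos': array([ 0.17619001, -0.62484701,  0.22551046]), 'tcp_rot': array([-3.10945470e+00, -4.30057648e-01,  5.75921340e-04]), 'wrist_force': array([-1.02586714,  0.05852407, -0.78309476]), 'wrist_torque': array([0.00372512, 0.03831179, 0.00986762]), 'gripper_width': 1.0039885007551164}
scene [[444.4903868    0.         279.09636374]
 [  0.         444.4903868  206.45534826]
 [  0.           0.           1.        ]] -0.08715348798695982 [[-0.78018188 -0.31805924  0.53865996  0.12041293]
 [-0.62540916  0.37814041 -0.68254905  0.52230234]
 [ 0.01340193 -0.86939528 -0.49393546  0.49852866]
 [ 0.          0.          0.          1.        ]]
top [[499.08731642   0.         271.18486111]
 [  0.         499.08731642 206.71055858]
 [  0.           0.           1.        ]] -0.1387303687644157 [[ 6.23588021e-03 -9.80603440e-01  1.95903057e-01  4.12163718e-01]
 [-9.99574857e-01 -5.32654175e-04  2.91516969e-02 -1.16170104e-01]
 [-2.84819057e-02 -1.96001557e-01 -9.80189865e-01  1.04868438e+00]
 [ 0.00000000e+00  0.00000000e+00  0.00000000e+00  1.00000000e+00]]
```

View pics/scene0.png

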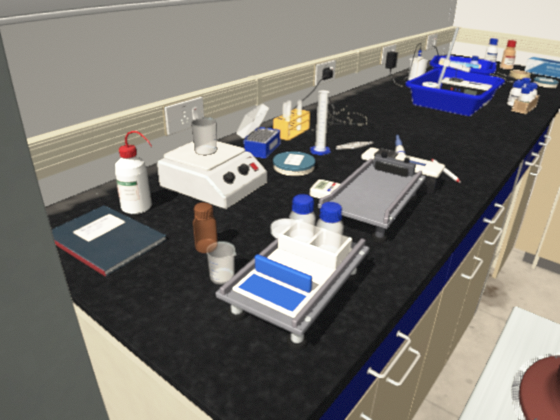

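View pics/top0.png

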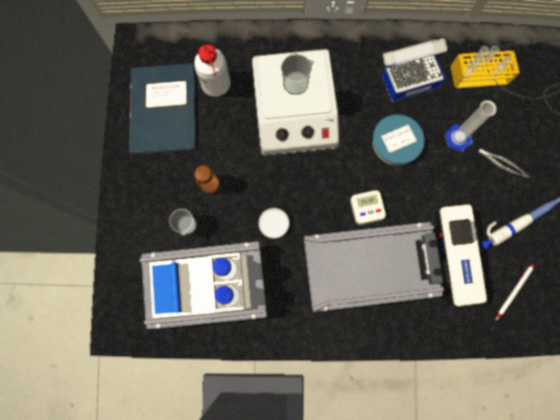

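The top view shows the tray on the prep deck (about 140–265, 245–325), the dock at 305–440, 225–310 and the stop at about 430,258. I'll enlarge these areas to read them more exactly.

```bash
python3 - <<'E'
import cv2
im=cv2.imread("pics/top0.png")
cv2.imwrite("pics/t_a.png",cv2.resize(im[235:335,130:280],None,fx=5.3,fy=5.3,interpolation=cv2.INTER_CUBIC))
cv2.imwrite("pics/t_b.png",cv2.resize(im[215:320,295:455],None,fx=5,fy=5,interpolation=cv2.INTER_CUBIC))
E
```

```text
(no output)
```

View pics/t_a.png

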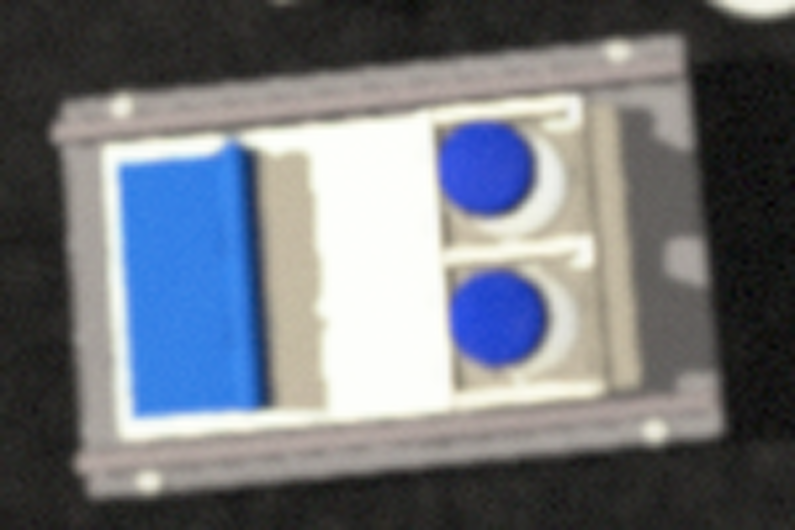

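View pics/t_b.png

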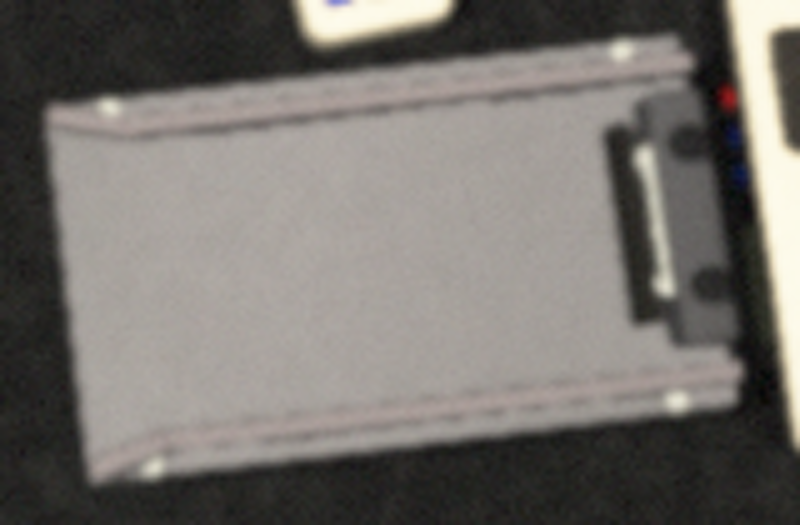

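```bash
cat > h.py <<'E'
import numpy as np, cv2
from station import robot, imaging
def ray(d,uv):
    K=np.array(d["intrinsics"]);T=np.array(d["pose"])
    p=cv2.undistortPoints(np.array(uv,float).reshape(-1,1,2),K,np.array([d["k1"],0,0,0.]),None).reshape(-1,2)
    r=np.c_[p,np.ones(len(p))]@T[:3,:3].T
    return T[:3,3],r
def onz(d,uv,z):
    o,r=ray(d,uv); t=(np.asarray(z,float)-o[2])/r[:,2]
    return o+r*t[:,None]
E
python3 - <<'E'
from h import *
np.set_printoptions(precision=4,suppress=True)
d=imaging.capture("top")
A=lambda l:np.array([((u+.5)/5.3-.5+130,(v+.5)/5.3-.5+235) for u,v in l])
B=lambda l:np.array([((u+.5)/5-.5+295,(v+.5)/5-.5+215) for u,v in l])
prep=onz(d,A([(90,495),(722,435),(684,37),(65,100)]),.055)
tail=onz(d,A([(120,437),(104,148)]),.061)
tread=onz(d,A([(133,415),(118,163)]),.062)
fence=onz(d,A([(268,408),(246,150)]),.091)
dock=onz(d,B([(90,485),(740,405),(678,40),(48,118)]),.054)
pad=onz(d,B([(635,322),(605,128)]),.074)
nose=onz(d,A([(640,388),(622,108)]),.062)
blk=onz(d,B([(680,345),(640,95)]),.082)
for n,p in dict(prep=prep,tail=tail,tread=tread,fence=fence,dock=dock,pad=pad,nose=nose,blk=blk).items():
    print(n,p[:,:2].tolist().__repr__()); 
    e=np.linalg.norm(np.diff(np.r_[p,p[:1]],axis=0),axis=1); print('  mean',p.mean(0),'len',e)
for n,p in dict(prep=prep,dock=dock).items():
    x=(p[1]-p[0]+p[2]-p[3])[:2]; print(n,'dir',x/np.linalg.norm(x),np.degrees(np.arctan2(x[1],x[0])))
E
```

```text
prep [[0.36527084747923094, 0.1591618631159381], [0.3910926938742712, -0.0774749734312908], [0.5394202282919054, -0.061905683884911696], [0.5138214890361684, 0.1754677894756651]]
  mean [0.4524 0.0488 0.055 ] len [0.238  0.1491 0.2387 0.1494]
tail [[0.3871909133748833, 0.1468642613965272], [0.4951025801464848, 0.1576123958750354]]
  mean [0.4411 0.1522 0.061 ] len [0.1084 0.1084]
tread [[0.3954359273082536, 0.14195300576412667], [0.48940484794694195, 0.15164703532138535]]
  mean [0.4424 0.1468 0.062 ] len [0.0945 0.0945]
fence [[0.39937801667235423, 0.08483563162727371], [0.4924196827964241, 0.09615987492560345]]
  mean [0.4459 0.0905 0.091 ] len [0.0937 0.0937]
dock [[0.40133027093166646, -0.16911434961201768], [0.4311383055945514, -0.4282553853545674], [0.5782245608256948, -0.4099374751029277], [0.546568252749177, -0.15326035988005604]]
  mean [ 0.4893 -0.2901  0.054 ] len [0.2608 0.1482 0.2586 0.1461]
pad [[0.4633672303011806, -0.38152526884842075], [0.5397024180679846, -0.3728127942264094]]
  mean [ 0.5015 -0.3772  0.074 ] len [0.0768 0.0768]
nose [[0.408113641964447, -0.04739274324600347], [0.5116657513149655, -0.03932358723115749]]
  mean [ 0.4599 -0.0434  0.062 ] len [0.1039 0.1039]
blk [[0.45392698422962274, -0.39672955901055995], [0.5516694638467305, -0.3852851692898236]]
  mean [ 0.5028 -0.391   0.082 ] len [0.0984 0.0984]
prep dir [ 0.1078 -0.9942] -83.80877036666632
dock dir [ 0.1183 -0.993 ] -83.20473656732615
```

Travel runs along about −83.7°. The gap is about 91 mm, and the nose-to-pad distance is about 335 mm. I'll approach with the jaws across the travel and half open, so both fingertips push on the fence's back.

```bash
cat >> h.py <<'E'
from scipy.spatial.transform import Rotation as R
def sim(rows,p=None,r=None):
    s=robot.state(); p=np.array(s["tcp_pos"]) if p is None else p; r=R.from_rotvec(s["tcp_rot"]) if r is None else r
    for w,t,n in rows:
        for _ in range(n):
            p=p+r.apply(t); r=r*R.from_rotvec(w)
    return p,r
E
python3 - <<'E'
from h import *
np.set_printoptions(precision=4,suppress=True)
p,r=sim([([0,0,-.078],[.05,-.008,0],18)])
print(p,r.as_matrix())
for n in (4,8,12,18):
    p,r=sim([([0,0,-.078],[.05,-.008,0],n)]);print(n,p,np.hypot(*p[:2]))
E
```

```text
[0.5592 0.121  0.2269] [[-0.1079  0.9942 -0.0006]
 [ 0.9942  0.1079  0.0018]
 [ 0.0019 -0.0004 -1.    ]]
4 [ 0.3482 -0.5195  0.2259] 0.6253957236381786
8 [ 0.4794 -0.3663  0.2261] 0.6033364951429737
12 [ 0.5573 -0.1801  0.2264] 0.5857113022478069
18 [0.5592 0.121  0.2269] 0.5721566375169443
```

Call:
step_arm(
  increments=[
    [[0,0,-0.078],[0.05,-0.008,0],50],
    [[0,0,-0.078],[0.05,-0.008,0],50],
    [[0,0,-0.078],[0.05,-0.008,0],50],
    [[0,0,-0.078],[0.05,-0.008,0],50],
    [[0,0,-0.078],[0.05,-0.008,0],50],
    [[0,0,-0.078],[0.05,-0.008,0],50],
    [[0,0,-0.078],[0.05,-0.008,0],50],
    [[0,0,-0.078],[0.05,-0.008,0],50],
    [[0,0,-0.078],[0.05,-0.008,0],50],
    [[0,0,-0.078],[0.05,-0.008,0],50],
    [[0,0,-0.078],[0.05,-0.008,0],50],
    [[0,0,-0.078],[0.05,-0.008,0],50],
  ],
)

```text
clock: 1.65
tcp_pos: [0.5579, -0.1791, 0.2263]
tcp_rot: [-2.581, -1.791, 0.0]
wrist_force: [0.6, -0.2, -0.3]
gripper_width: 0.502
```

Call:
step_arm(
  increments=[
    [[0,0,-0.078],[0.05,-0.02,0],50],
    [[0,0,-0.078],[0.05,-0.02,0],50],
    [[0,0,-0.078],[0.05,-0.02,0],50],
    [[0,0,-0.078],[0.05,-0.02,0],50],
    [[0,0,-0.078],[0.05,-0.02,0],50],
    [[0,0,-0.078],[0.05,-0.02,0],50],
    [[0,0,0],[0,0,0],50],
    [[0,0,0],[0,0,0],50],
  ],
)

```text
clock: 2.65
tcp_pos: [0.4892, 0.1313, 0.2265]
tcp_rot: [2.099, 2.337, -0.001]
wrist_force: [0.6, -0.2, -0.6]
gripper_width: 0.503
```

Call:
step_arm(
  increments=[
    [[0,0,0],[0,-0.023,0],50],
    [[0,0,0],[-0.001,-0.0235,0],50],
    [[0,0,0],[0,0,0.04],50],
    [[0,0,0],[0,0,0.04],50],
    [[0,0,0],[0,0,0.03],50],
    [[0,0,0],[0,0,0.02],50],
    [[0,0,0],[0,0,0],50],
    [[0,0,0],[0,0,0],50],
  ],
)

```text
clock: 3.65
tcp_pos: [0.4439, 0.1254, 0.0972]
tcp_rot: [2.1, 2.335, 0.001]
wrist_force: [0.6, 0.1, 0.1]
gripper_width: 0.497
```

```bash
python3 - <<'E'
from h import *
d=imaging.capture("top")["color"][:,:,::-1]; cv2.imwrite("pics/a1.png",cv2.resize(d[205:345,110:300],None,fx=4,fy=4,interpolation=cv2.INTER_CUBIC))
d=imaging.capture("scene")["color"][:,:,::-1]; cv2.imwrite("pics/a2.png",cv2.resize(d[180:350,200:400],None,fx=3.5,fy=3.5,interpolation=cv2.INTER_CUBIC))
print(robot.state())
E
```

```text
{'clock': 3.75, 'qpos': array([-0.06430694,  0.54983035, -0.37452693,  2.09059316,  0.36822393,
        0.56124555, -0.59610836]), 'qvel': array([-0.00511892, -0.00284451, -0.00382136,  0.00357068,  0.00217297,
       -0.00099965, -0.0018265 ]), 'joint_torque': array([ 5.13222779e-02, -3.43937767e+01, -2.74019815e+00, -9.23940718e+00,
       -3.09627084e-02, -2.77909299e-02,  1.59807882e-03]), 'tcp_pos': array([0.44384387, 0.12592376, 0.0975906 ]), 'tcp_rot': array([2.0987412 , 2.33593919, 0.00271695]), 'wrist_force': array([0.61120308, 0.02174001, 1.01781044]), 'wrist_torque': array([-0.07732971, -0.07195149, -0.00675203]), 'gripper_width': 0.4986231737543651}
```

View pics/a1.png

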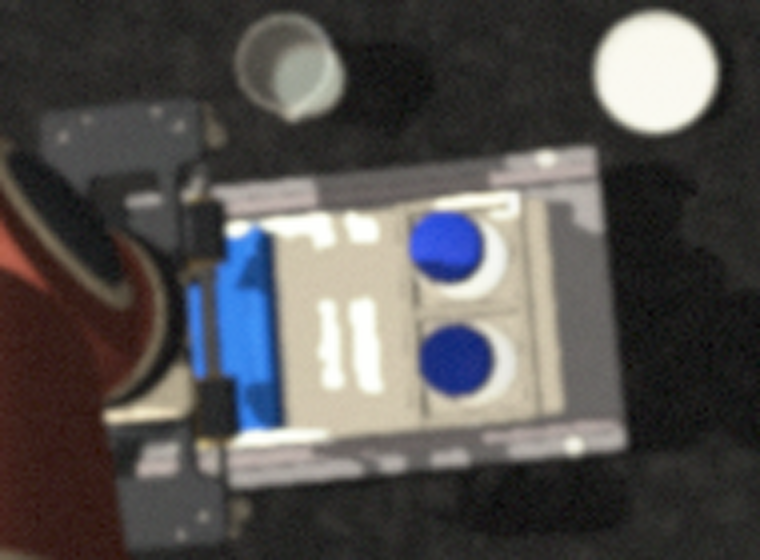

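View pics/a2.png

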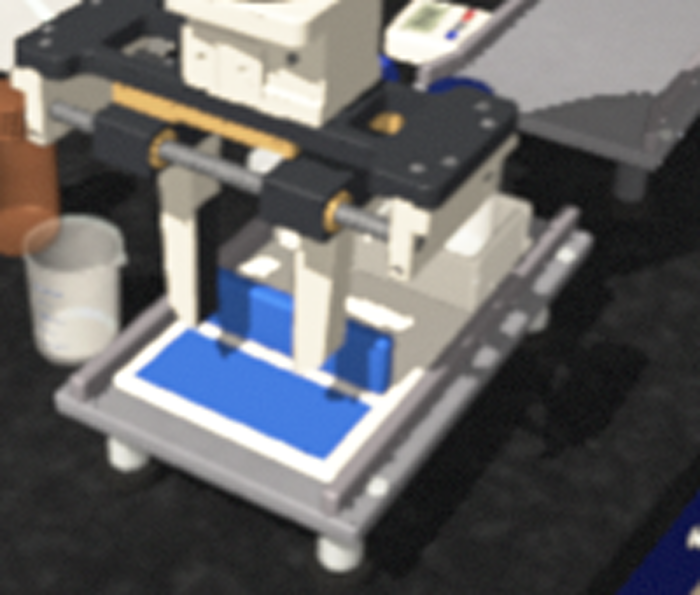

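The fingers hang clear over the tread behind the fence, and the bottles are clear of the gripper body. Next I'll lower them to just above the tread.

Call:
step_arm(
  increments=[
    [[0,0,0],[0,0,0.012],45],
    [[0,0,0],[0,0,0.01],45],
    [[0,0,0],[0,0,0],45],
    [[0,0,0],[0,0,0],45],
    [[0,0,0],[0,0,0],45],
  ],
)

```text
clock: 4.38
tcp_pos: [0.4431, 0.1263, 0.0749]
tcp_rot: [2.098, 2.338, 0.001]
wrist_force: [-0.6, -0.0, -0.7]
gripper_width: 0.449
```

Call:
step_arm(
  increments=[
    [[0,0,0],[-0.003,0,0],45],
    [[0,0,0],[-0.003,0,0],45],
    [[0,0,0],[-0.003,0,0],45],
    [[0,0,0],[0,0,0],45],
  ],
)

```text
clock: 4.88
tcp_pos: [0.4439, 0.1168, 0.0747]
tcp_rot: [2.099, 2.337, -0.0]
wrist_force: [-0.6, -0.6, 0.2]
gripper_width: 0.448
```

Call:
step_arm(
  increments=[
    [[0,0,0],[-0.002,0,0],45],
    [[0,0,0],[-0.001,0,0],45],
    [[0,0,0],[0,0,0],45],
  ],
)

```text
clock: 5.25
tcp_pos: [0.4442, 0.1142, 0.0747]
tcp_rot: [-2.098, -2.338, -0.0]
wrist_force: [1.3, 0.3, 0.0]
gripper_width: 0.449
```

Call:
step_arm(
  increments=[
    [[0,0,0],[-0.001,0,0],45],
    [[0,0,0],[-0.001,0,0],45],
    [[0,0,0],[0,0,0],45],
  ],
)

```text
clock: 5.62
tcp_pos: [0.4444, 0.1122, 0.0747]
tcp_rot: [2.098, 2.338, 0.0]
wrist_force: [-0.5, 0.1, -0.5]
gripper_width: 0.449
```

Call:
step_arm(
  increments=[
    [[0,0,0],[-0.001,0,0],45],
    [[0,0,0],[-0.001,0,0],45],
    [[0,0,0],[0,0,0],45],
  ],
)

```text
clock: 6.0
tcp_pos: [0.4445, 0.1109, 0.0747]
tcp_rot: [-2.097, -2.338, -0.001]
wrist_force: [0.2, 2.0, -1.0]
gripper_width: 0.447
```

Call:
step_arm(
  increments=[
    [[0,0,0],[-0.001,0,0],45],
    [[0,0,0],[-0.001,0,0],45],
    [[0,0,0],[0,0,0],45],
  ],
)

```text
clock: 6.38
tcp_pos: [0.445, 0.1082, 0.0747]
tcp_rot: [2.098, 2.338, 0.0]
wrist_force: [-0.5, 1.2, -0.6]
gripper_width: 0.451
```

Call:
step_arm(
  increments=[
    [[0,0,0],[-0.001,0,0],45],
    [[0,0,0],[-0.001,0,0],45],
    [[0,0,0],[0,0,0],45],
  ],
)

```text
clock: 6.75
tcp_pos: [0.4452, 0.1061, 0.0747]
tcp_rot: [2.098, 2.338, 0.0]
wrist_force: [-0.5, 2.0, -0.1]
gripper_width: 0.45
```

The fence contact shows at about y = 0.110, with a push of about 1.5–2 N. Next I'll press down in small steps.

Call:
step_arm(
  increments=[
    [[0,0,0],[0,0,0.002],45],
    [[0,0,0],[0,0,0.001],45],
    [[0,0,0],[0,0,0],45],
    [[0,0,0],[0,0,0],45],
  ],
)

```text
clock: 7.25
tcp_pos: [0.4451, 0.1061, 0.0716]
tcp_rot: [2.098, 2.338, -0.0]
wrist_force: [0.5, 1.4, -1.1]
gripper_width: 0.451
```

Call:
step_arm(
  increments=[
    [[0,0,0],[0,0,0.001],45],
    [[0,0,0],[0,0,0.0],45],
    [[0,0,0],[0,0,0],45],
    [[0,0,0],[0,0,0],45],
  ],
)

```text
clock: 7.75
tcp_pos: [0.4449, 0.1061, 0.0706]
tcp_rot: [-2.098, -2.338, 0.001]
wrist_force: [-1.4, 0.3, -0.8]
gripper_width: 0.45
```

Call:
step_arm(
  increments=[
    [[0,0,0],[0,0,0.001],45],
    [[0,0,0],[0,0,0.0],45],
    [[0,0,0],[0,0,0],45],
    [[0,0,0],[0,0,0],45],
  ],
)

```text
clock: 8.25
tcp_pos: [0.445, 0.1061, 0.0703]
tcp_rot: [2.098, 2.338, -0.001]
wrist_force: [-0.3, 1.0, 6.7]
gripper_width: 0.449
```

Call:
step_arm(
  increments=[
    [[0,0,0],[-0.002,0,0],45],
    [[0,0,0],[-0.002,0,0],45],
    [[0,0,0],[-0.003,0,0],45],
    [[0,0,0],[-0.003,0,0],45],
  ],
)

```text
clock: 8.75
tcp_pos: [0.4467, 0.0983, 0.0703]
tcp_rot: [-2.096, -2.339, -0.005]
wrist_force: [-0.2, 4.6, 5.5]
gripper_width: 0.446
```

Call:
step_arm(
  increments=[
    [[0,0,0],[-0.003,0,0],45],
    [[0,0,0],[-0.003,0,0],45],
    [[0,0,0],[-0.003,0,0],45],
    [[0,0,0],[-0.003,0,0],45],
  ],
)

```text
clock: 9.25
tcp_pos: [0.4481, 0.0863, 0.0703]
tcp_rot: [-2.096, -2.339, -0.006]
wrist_force: [-1.0, 4.4, 4.9]
gripper_width: 0.452
```

Call:
step_arm(
  increments=[
    [[0,0,0],[-0.003,0,0.0001],45],
    [[0,0,0],[-0.003,0,0.0001],45],
    [[0,0,0],[-0.003,0,0],45],
    [[0,0,0],[-0.003,0,0],45],
    [[0,0,0],[-0.003,0,0],45],
  ],
)

```text
clock: 9.88
tcp_pos: [0.4499, 0.0719, 0.0704]
tcp_rot: [-2.096, -2.34, -0.007]
wrist_force: [-1.4, 5.8, 6.4]
gripper_width: 0.45
```

Call:
step_arm(
  increments=[
    [[0,0,0],[-0.003,0,0],45],
    [[0,0,0],[-0.003,0,0],45],
    [[0,0,0],[-0.003,0,0],45],
    [[0,0,0],[-0.003,0,0],45],
  ],
)

```text
clock: 10.38
tcp_pos: [0.4512, 0.0599, 0.0704]
tcp_rot: [-2.096, -2.34, -0.007]
wrist_force: [-1.3, 4.8, 6.5]
gripper_width: 0.451
```

```bash
python3 - <<'E'
from h import *
d=imaging.capture("top")["color"][:,:,::-1]; cv2.imwrite("pics/b1.png",cv2.resize(d[205:345,130:330],None,fx=4,fy=4,interpolation=cv2.INTER_CUBIC))
d=imaging.capture("scene")["color"][:,:,::-1]; cv2.imwrite("pics/b2.png",cv2.resize(d[150:350,200:400],None,fx=3,fy=3,interpolation=cv2.INTER_CUBIC))
print(robot.state()["wrist_force"])
E
```

```text
[-0.85810321  4.13415891  6.35108864]
```

View pics/b1.png

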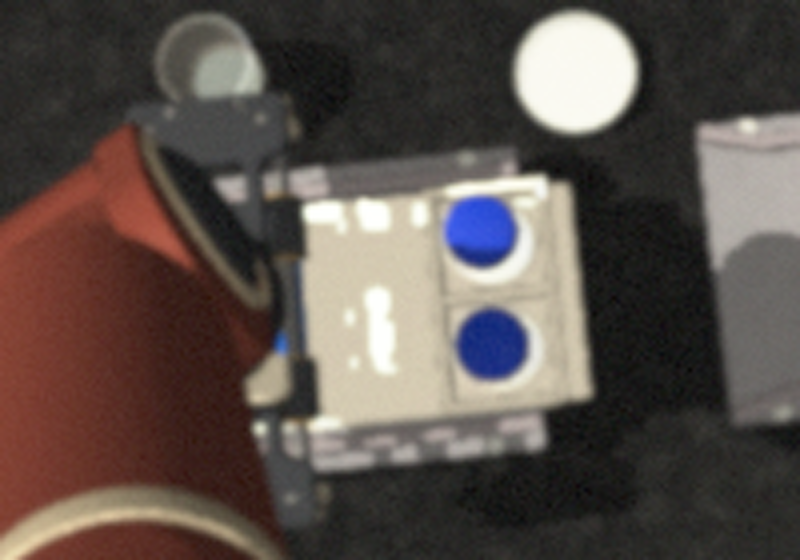

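View pics/b2.png

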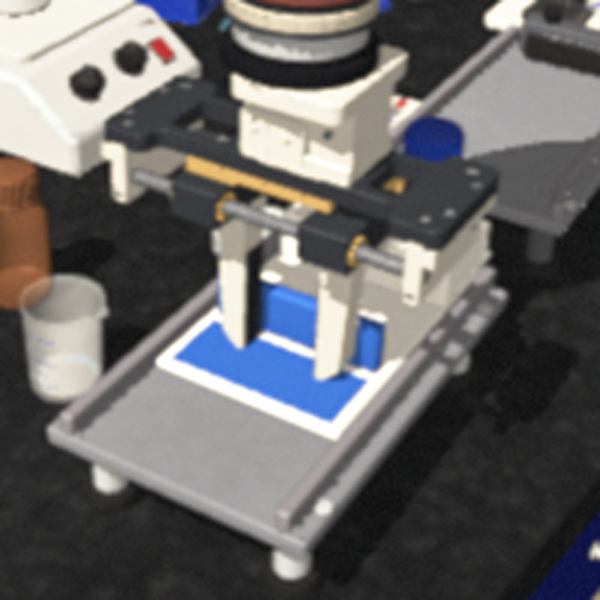

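The nose overhangs level (front edge at about 567–592 in the crop) and both bottles are upright. Next I'll check the nose offset against the TCP.

```bash
python3 - <<'E'
from h import *
d=imaging.capture("top")
A=lambda l:np.array([((u+.5)/4-.5+130,(v+.5)/4-.5+205) for u,v in l])
n=onz(d,A([(592,398),(569,182)]),.061);print(n,n.mean(0)); 
e=onz(d,A([(733,422),(698,130)]),.054);print(e,e.mean(0)); 
s=robot.state();print(s["tcp_pos"],s["wrist_force"])
E
```

```text
[[ 0.41560664 -0.10058535  0.061     ]
 [ 0.52161987 -0.08871566  0.061     ]] [ 0.46861326 -0.0946505   0.061     ]
[[ 0.40419702 -0.16966825  0.054     ]
 [ 0.5487435  -0.15312203  0.054     ]] [ 0.47647026 -0.16139514  0.054     ]
[0.45128015 0.05940363 0.07032866] [-0.86090581  4.54377893  7.15812677]
```

Call:
step_arm(
  increments=[
    [[0,0,0],[-0.003,0,0],45],
    [[0,0,0],[-0.003,0,0],45],
    [[0,0,0],[-0.003,0,0],45],
    [[0,0,0],[-0.003,0,0],45],
    [[0,0,0],[-0.003,0,0],45],
    [[0,0,0],[-0.003,0,0],45],
  ],
)

```text
clock: 11.28
tcp_pos: [0.4532, 0.042, 0.0703]
tcp_rot: [-2.096, -2.34, -0.007]
wrist_force: [0.0, 6.6, 7.9]
gripper_width: 0.45
```

Call:
step_arm(
  increments=[
    [[0,0,0],[-0.003,0,0],45],
    [[0,0,0],[-0.003,0,0],45],
    [[0,0,0],[-0.003,0,0],45],
    [[0,0,0],[-0.003,0,0],45],
    [[0,0,0],[-0.003,0,0],45],
    [[0,0,0],[-0.003,0,0],45],
  ],
)

```text
clock: 12.02
tcp_pos: [0.455, 0.0242, 0.0703]
tcp_rot: [-2.096, -2.34, -0.006]
wrist_force: [-0.8, 5.9, 6.7]
gripper_width: 0.453
```

```bash
python3 - <<'E'
from h import *
d=imaging.capture("top")["color"][:,:,::-1]; cv2.imwrite("pics/c1.png",cv2.resize(d[205:345,170:370],None,fx=4,fy=4,interpolation=cv2.INTER_CUBIC))
print(robot.state()["wrist_force"])
E
```

```text
[-0.66316611  5.48623832  6.85058851]
```

View pics/c1.png

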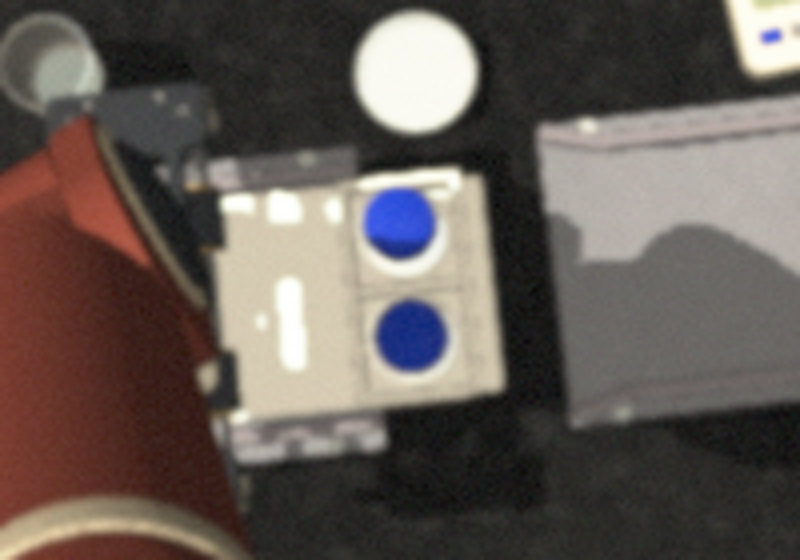

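It is still level and in line, with the nose about 30 mm short of the dock edge. Continuing.

Call:
step_arm(
  increments=[
    [[0,0,0],[-0.003,0,0],45],
    [[0,0,0],[-0.003,0,0],45],
    [[0,0,0],[-0.003,0,0],45],
    [[0,0,0],[-0.003,0,0],45],
    [[0,0,0],[-0.003,0,0],45],
    [[0,0,0],[-0.003,0,0],45],
    [[0,0,0],[-0.003,0,0],45],
    [[0,0,0],[-0.003,0,0],45],
  ],
)

```text
clock: 13.08
tcp_pos: [0.4576, 0.0003, 0.0703]
tcp_rot: [-2.096, -2.34, -0.006]
wrist_force: [-1.8, 6.5, 8.7]
gripper_width: 0.452
```

Call:
step_arm(
  increments=[
    [[0,0,0],[-0.003,0,0],45],
    [[0,0,0],[-0.003,0,0],45],
    [[0,0,0],[-0.003,0,0],45],
    [[0,0,0],[-0.003,0,0],45],
    [[0,0,0],[-0.003,0,0],45],
  ],
)

```text
clock: 13.7
tcp_pos: [0.4593, -0.0145, 0.0704]
tcp_rot: [-2.096, -2.34, -0.006]
wrist_force: [-0.6, 6.4, 7.8]
gripper_width: 0.449
```

Call:
step_arm(
  increments=[
    [[0,0,0],[-0.003,0,0],45],
    [[0,0,0],[-0.003,0,0],45],
    [[0,0,0],[-0.003,0,0],45],
    [[0,0,0],[-0.003,0,0],45],
  ],
)

```text
clock: 14.2
tcp_pos: [0.4606, -0.0262, 0.0704]
tcp_rot: [-2.096, -2.34, -0.007]
wrist_force: [-1.2, 6.8, 9.1]
gripper_width: 0.453
```

```bash
python3 - <<'E'
from h import *
d=imaging.capture("top")["color"][:,:,::-1]; cv2.imwrite("pics/d1.png",cv2.resize(d[205:345,190:390],None,fx=4,fy=4,interpolation=cv2.INTER_CUBIC))
d=imaging.capture("scene")["color"][:,:,::-1]; cv2.imwrite("pics/d2.png",cv2.resize(d[120:320,240:440],None,fx=3,fy=3,interpolation=cv2.INTER_CUBIC))
print(robot.state()["wrist_force"])
E
```

```text
[-0.40793011  5.83550545  7.6736256 ]
```

View pics/d1.png

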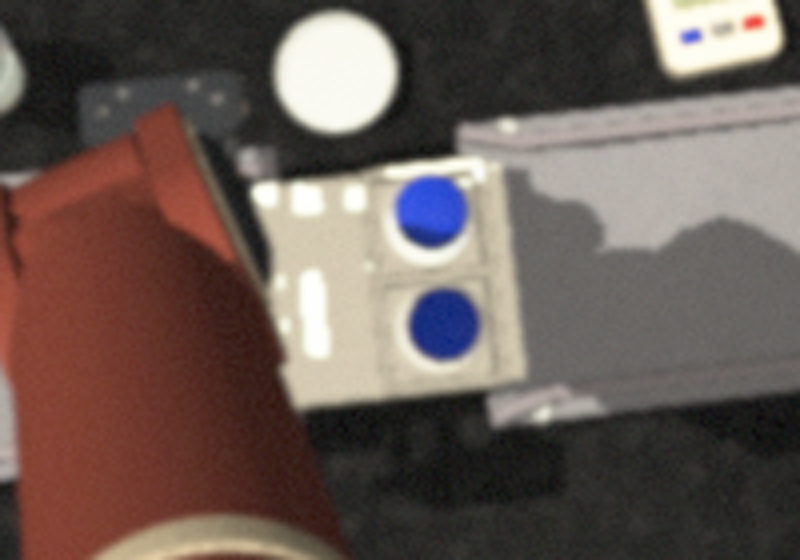

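View pics/d2.png

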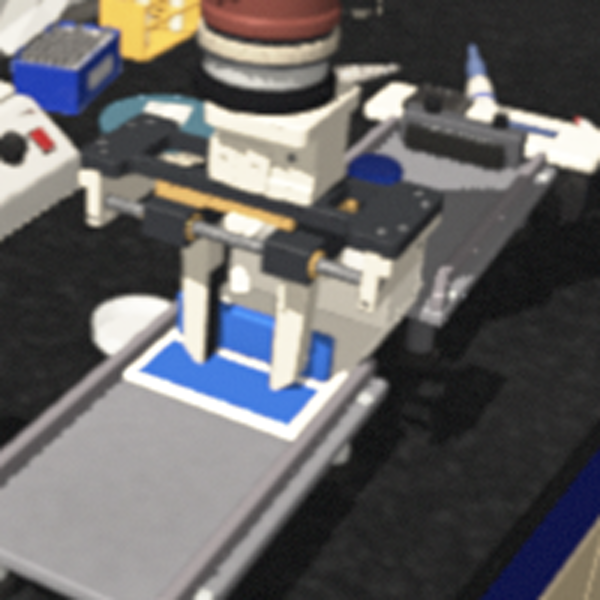

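The nose is about 17 mm over the dock, within the flared curbs. I'll go a little further, then ease the downforce so the nose settles onto the dock.

Call:
step_arm(
  increments=[
    [[0,0,0],[-0.003,0,0],45],
    [[0,0,0],[-0.003,0,0],45],
    [[0,0,0],[-0.003,0,0],45],
    [[0,0,0],[0,0,-0.0002],45],
    [[0,0,0],[0,0,-0.0002],45],
    [[0,0,0],[0,0,0],45],
    [[0,0,0],[0,0,0],45],
  ],
)

```text
clock: 15.18
tcp_pos: [0.4616, -0.0355, 0.0708]
tcp_rot: [2.097, 2.34, 0.006]
wrist_force: [-0.6, 5.1, 7.4]
gripper_width: 0.453
```

Call:
step_arm(
  increments=[
    [[0,0,0],[0,0,-0.0002],45],
    [[0,0,0],[0,0,0],45],
    [[0,0,0],[0,0,0],45],
  ],
)

```text
clock: 15.55
tcp_pos: [0.4616, -0.0356, 0.0709]
tcp_rot: [2.096, 2.34, 0.006]
wrist_force: [-0.6, 5.2, 7.7]
gripper_width: 0.452
```

Call:
step_arm(
  increments=[
    [[0,0,0],[0,0,-0.0002],45],
    [[0,0,0],[0,0,0],45],
    [[0,0,0],[0,0,0],45],
  ],
)

```text
clock: 15.92
tcp_pos: [0.4615, -0.0358, 0.0709]
tcp_rot: [2.096, 2.34, 0.005]
wrist_force: [-0.5, 5.3, 6.5]
gripper_width: 0.452
```

Call:
step_arm(
  increments=[
    [[0,0,0],[0,0,-0.0002],45],
    [[0,0,0],[0,0,0],45],
    [[0,0,0],[0,0,0],45],
  ],
)

```text
clock: 16.3
tcp_pos: [0.4615, -0.0366, 0.071]
tcp_rot: [2.097, 2.339, 0.004]
wrist_force: [0.3, 5.9, 5.8]
gripper_width: 0.449
```

Call:
step_arm(
  increments=[
    [[0,0,0],[0,0,-0.0002],45],
    [[0,0,0],[0,0,0],45],
    [[0,0,0],[0,0,0],45],
  ],
)

```text
clock: 16.68
tcp_pos: [0.4613, -0.0373, 0.0709]
tcp_rot: [2.097, 2.338, 0.003]
wrist_force: [1.8, 4.9, 4.5]
gripper_width: 0.449
```

Call:
step_arm(
  increments=[
    [[0,0,0],[0,0,-0.0002],45],
    [[0,0,0],[0,0,0],45],
    [[0,0,0],[0,0,0],45],
  ],
)

```text
clock: 17.05
tcp_pos: [0.4611, -0.038, 0.0709]
tcp_rot: [2.098, 2.338, 0.001]
wrist_force: [1.3, 3.5, 3.5]
gripper_width: 0.448
```

Call:
step_arm(
  increments=[
    [[0,0,0],[0,0,-0.0002],45],
    [[0,0,0],[0,0,0],45],
    [[0,0,0],[0,0,0],45],
  ],
)

```text
clock: 17.42
tcp_pos: [0.4607, -0.0384, 0.071]
tcp_rot: [2.099, 2.337, -0.001]
wrist_force: [2.4, 2.3, 1.9]
gripper_width: 0.449
```

Call:
step_arm(
  increments=[
    [[0,0,0],[0,0,-0.0003],45],
    [[0,0,0],[-0.002,0,0],45],
    [[0,0,0],[-0.003,0,0],45],
    [[0,0,0],[-0.003,0,0],45],
    [[0,0,0],[-0.003,0,0],45],
  ],
)

```text
clock: 18.05
tcp_pos: [0.4611, -0.0495, 0.071]
tcp_rot: [-2.098, -2.336, 0.002]
wrist_force: [-0.3, 1.7, -0.9]
gripper_width: 0.45
```

Call:
step_arm(
  increments=[
    [[0,0,0],[-0.003,0,0],45],
    [[0,0,0],[-0.003,0,0],45],
    [[0,0,0],[-0.003,0,0],45],
    [[0,0,0],[-0.003,0,0],45],
  ],
)

```text
clock: 18.55
tcp_pos: [0.4632, -0.0609, 0.0714]
tcp_rot: [2.098, 2.338, 0.0]
wrist_force: [-0.7, 2.0, -0.4]
gripper_width: 0.452
```

```bash
python3 - <<'E'
from h import *
d=imaging.capture("top")["color"][:,:,::-1]; cv2.imwrite("pics/e1.png",cv2.resize(d[205:345,220:420],None,fx=4,fy=4,interpolation=cv2.INTER_CUBIC))
d=imaging.capture("scene")["color"][:,:,::-1]; cv2.imwrite("pics/e2.png",cv2.resize(d[120:320,240:440],None,fx=3,fy=3,interpolation=cv2.INTER_CUBIC))
print(robot.state()["wrist_force"])
E
```

```text
[-0.09050338  0.5146616  -0.07762684]
```

View pics/e1.png

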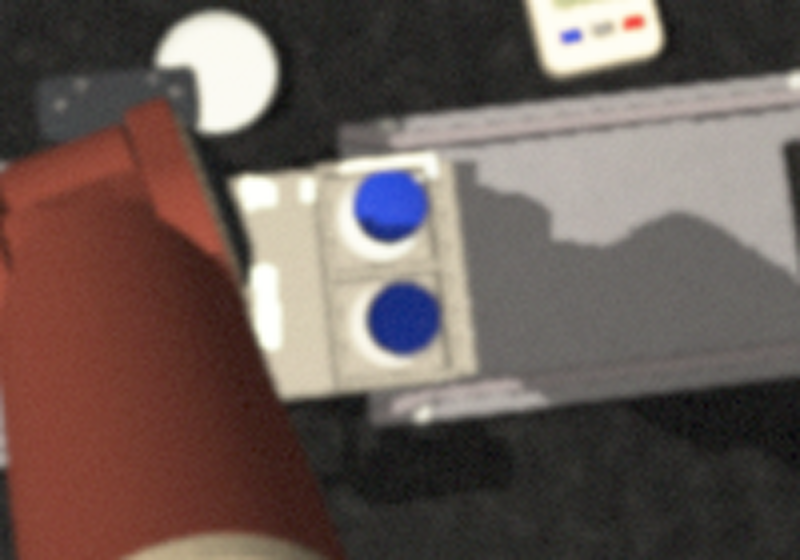

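View pics/e2.png

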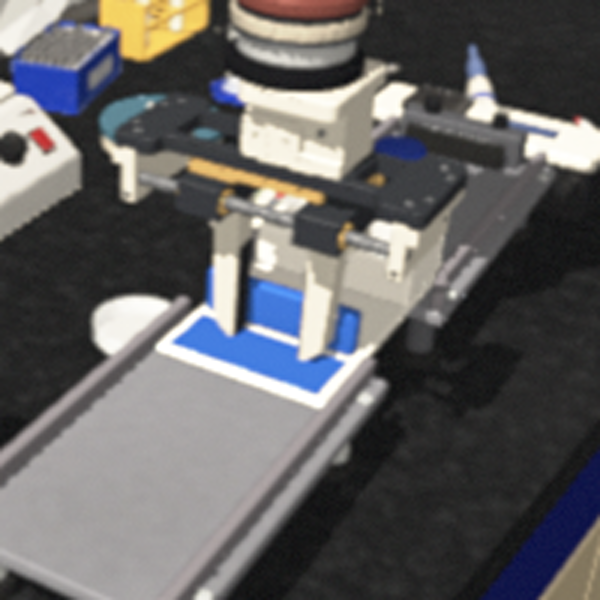

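The tray bridges both decks, pushed only on the fence at about 2 N with no downforce. I'll keep pushing and watch the tail leave the prep deck.

Call:
step_arm(
  increments=[
    [[0,0,0],[-0.003,0,0],45],
    [[0,0,0],[-0.003,0,0],45],
    [[0,0,0],[-0.003,0,0],45],
    [[0,0,0],[-0.003,0,0],45],
    [[0,0,0],[-0.003,0,0],45],
    [[0,0,0],[-0.003,0,0],45],
    [[0,0,0],[-0.003,0,0],45],
    [[0,0,0],[-0.003,0,0],45],
  ],
)

```text
clock: 19.65
tcp_pos: [0.4657, -0.0848, 0.0714]
tcp_rot: [-2.098, -2.338, -0.0]
wrist_force: [-0.4, 1.2, -1.9]
gripper_width: 0.45
```

Call:
step_arm(
  increments=[
    [[0,0,0],[-0.003,0,0],45],
    [[0,0,0],[-0.003,0,0],45],
    [[0,0,0],[-0.003,0,0],45],
    [[0,0,0],[-0.003,0,0],45],
    [[0,0,0],[-0.003,0,0],45],
    [[0,0,0],[-0.003,0,0],45],
    [[0,0,0],[-0.003,0,0],45],
    [[0,0,0],[-0.003,0,0],45],
  ],
)

```text
clock: 20.65
tcp_pos: [0.4683, -0.1086, 0.0714]
tcp_rot: [-2.098, -2.338, 0.0]
wrist_force: [0.7, 1.7, -0.7]
gripper_width: 0.451
```

```bash
python3 - <<'E'
from h import *
d=imaging.capture("top")["color"][:,:,::-1]; cv2.imwrite("pics/f1.png",cv2.resize(d[205:345,250:450],None,fx=4,fy=4,interpolation=cv2.INTER_CUBIC))
d=imaging.capture("scene")["color"][:,:,::-1]; cv2.imwrite("pics/f2.png",cv2.resize(d[120:320,260:460],None,fx=3,fy=3,interpolation=cv2.INTER_CUBIC))
print(robot.state()["wrist_force"])
E
```

```text
[-0.41578264  1.08448203 -0.11480526]
```

View pics/f1.png

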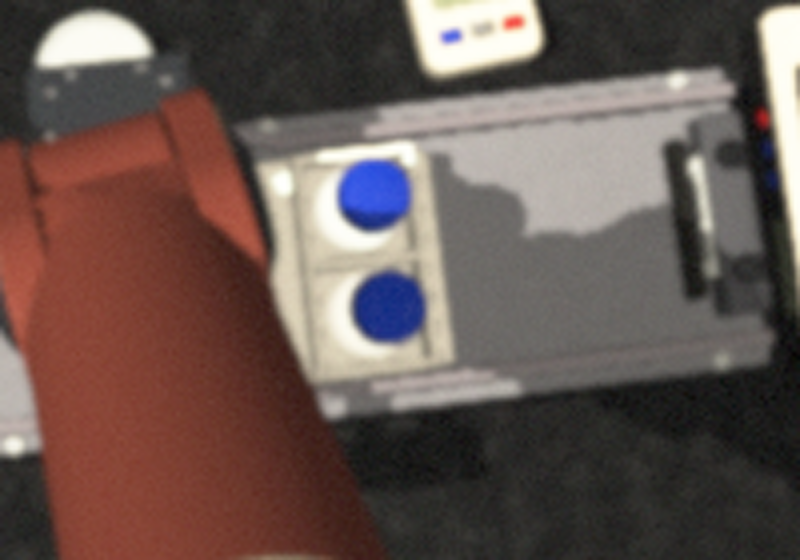

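View pics/f2.png

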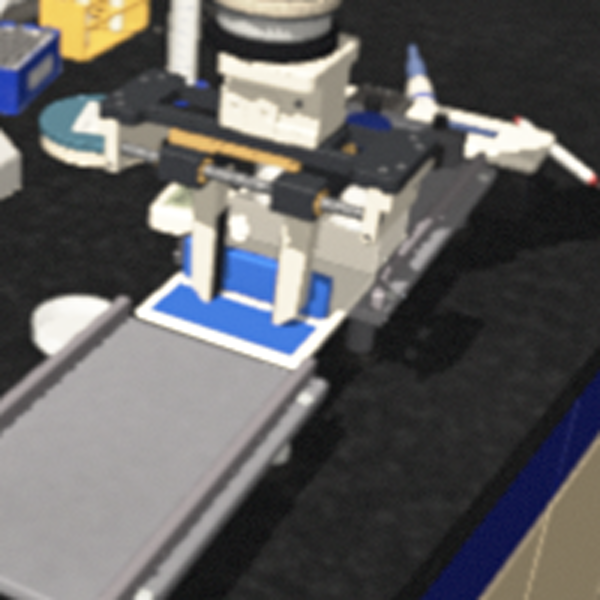

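Call:
step_arm(
  increments=[
    [[0,0,0],[-0.003,0,0],45],
    [[0,0,0],[-0.003,0,0],45],
    [[0,0,0],[-0.003,0,0],45],
    [[0,0,0],[-0.003,0,0],45],
    [[0,0,0],[-0.003,0,0],45],
    [[0,0,0],[-0.003,0,0],45],
    [[0,0,0],[-0.003,0,0],45],
    [[0,0,0],[-0.003,0,0],45],
    [[0,0,0],[-0.003,0,0],45],
    [[0,0,0],[-0.003,0,0],45],
    [[0,0,0],[-0.003,0,0],45],
    [[0,0,0],[-0.003,0,0],45],
  ],
)

```text
clock: 22.25
tcp_pos: [0.4723, -0.1443, 0.0714]
tcp_rot: [2.098, 2.338, 0.0]
wrist_force: [0.7, 3.0, 1.0]
gripper_width: 0.451
```

Call:
step_arm(
  increments=[
    [[0,0,0],[-0.004,0,0],45],
    [[0,0,0],[-0.004,0,0],45],
    [[0,0,0],[-0.004,0,0],45],
    [[0,0,0],[-0.004,0,0],45],
    [[0,0,0],[-0.004,0,0],45],
    [[0,0,0],[-0.004,0,0],45],
    [[0,0,0],[-0.004,0,0],45],
    [[0,0,0],[-0.004,0,0],45],
    [[0,0,0],[-0.004,0,0],45],
    [[0,0,0],[-0.004,0,0],45],
    [[0,0,0],[-0.004,0,0],45],
    [[0,0,0],[-0.004,0,0],45],
  ],
)

```text
clock: 23.75
tcp_pos: [0.4774, -0.1921, 0.0714]
tcp_rot: [-2.098, -2.338, -0.0]
wrist_force: [-0.3, 3.6, 3.7]
gripper_width: 0.45
```

```bash
python3 - <<'E'
from h import *
d=imaging.capture("top")["color"][:,:,::-1]; cv2.imwrite("pics/g1.png",cv2.resize(d[205:345,270:470],None,fx=4,fy=4,interpolation=cv2.INTER_CUBIC))
print(robot.state()["wrist_force"])
E
```

```text
[0.8940178  3.27729727 3.78331296]
```

View pics/g1.png

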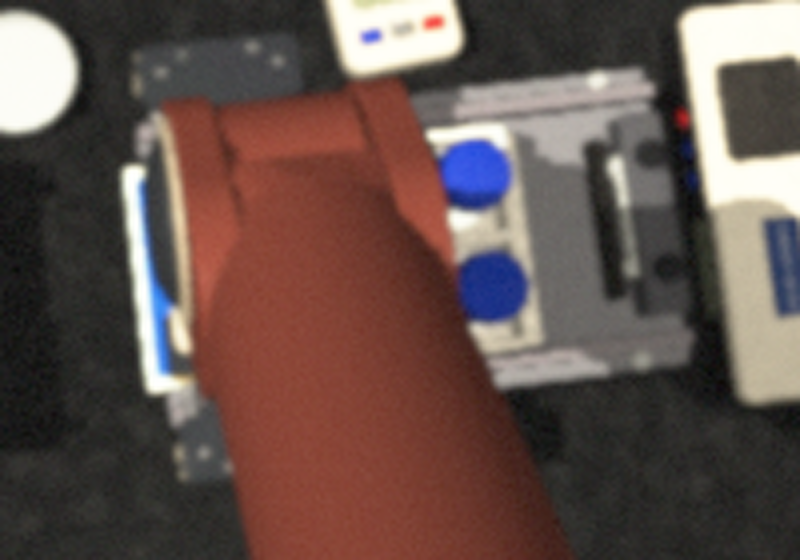

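The force z has risen to about 3.7 N with no downward command. I'll look into that before pushing on.

```bash
python3 - <<'E'
from h import *
d=imaging.capture("scene")["color"][:,:,::-1]; cv2.imwrite("pics/g2.png",cv2.resize(d[40:280,240:480],None,fx=2.5,fy=2.5,interpolation=cv2.INTER_CUBIC))
s=robot.state()
print(s["wrist_force"],s["wrist_torque"],s["tcp_pos"],s["qpos"],s["joint_torque"])
E
```

```text
[0.56769871 2.94538906 1.57356119] [ 0.50500767 -0.18069516  0.08843298] [ 0.47757903 -0.19294187  0.07131046] [ 6.20095279e-01  6.62027464e-01 -4.24513465e-01  1.96521530e+00
  4.59933743e-01  6.08573312e-01 -7.94789096e-04] [  1.26650836 -38.69268894  -2.69756019  -9.6232903    0.27764113
   0.1912548   -0.04681839]
```

View pics/g2.png

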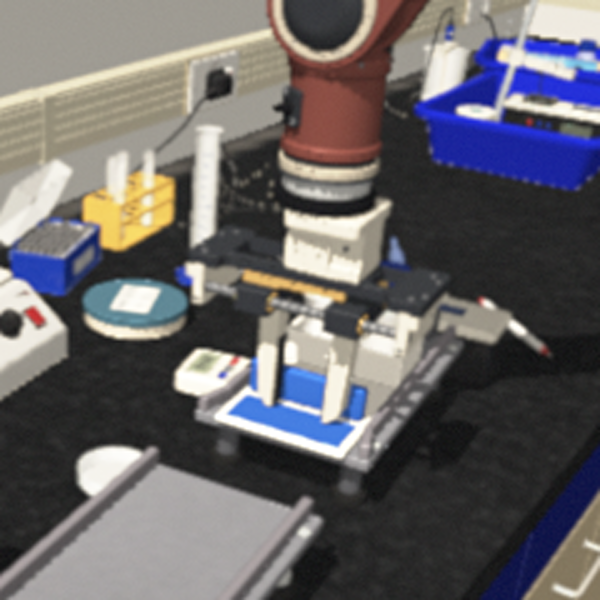

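Nothing is touching, and the reading is falling (1.6 N now), so I take it as friction at the fence. The tray is almost wholly on the dock, so I'll carry on slowly towards the stop.

Call:
step_arm(
  increments=[
    [[0,0,0],[-0.003,0,-0.0003],45],
    [[0,0,0],[-0.003,0,-0.0003],45],
    [[0,0,0],[-0.003,0,-0.0003],45],
    [[0,0,0],[-0.003,0,0],45],
    [[0,0,0],[-0.003,0,0],45],
    [[0,0,0],[-0.003,0,0],45],
  ],
)

```text
clock: 24.6
tcp_pos: [0.4791, -0.2101, 0.0722]
tcp_rot: [-2.098, -2.338, 0.0]
wrist_force: [0.8, 2.1, -0.9]
gripper_width: 0.453
```

Call:
step_arm(
  increments=[
    [[0,0,0],[-0.002,0,0],45],
    [[0,0,0],[-0.002,0,0],45],
    [[0,0,0],[0,0,0],45],
  ],
)

```text
clock: 24.98
tcp_pos: [0.4797, -0.2143, 0.0723]
tcp_rot: [2.099, 2.338, -0.001]
wrist_force: [-0.3, 1.2, -1.2]
gripper_width: 0.45
```

Call:
step_arm(
  increments=[
    [[0,0,0],[-0.001,0,0],45],
    [[0,0,0],[-0.001,0,0],45],
    [[0,0,0],[0,0,0],45],
  ],
)

```text
clock: 25.35
tcp_pos: [0.4799, -0.2158, 0.0723]
tcp_rot: [-2.098, -2.338, 0.0]
wrist_force: [-1.3, 1.6, 0.0]
gripper_width: 0.453
```

Call:
step_arm(
  increments=[
    [[0,0,0],[-0.001,0,0],45],
    [[0,0,0],[0,0,0],45],
  ],
)

```text
clock: 25.6
tcp_pos: [0.4801, -0.2169, 0.0723]
tcp_rot: [2.098, 2.338, -0.0]
wrist_force: [0.4, 2.0, -1.3]
gripper_width: 0.448
```

Call:
step_arm(
  increments=[
    [[0,0,0],[-0.001,0,0],45],
    [[0,0,0],[0,0,0],45],
  ],
)

```text
clock: 25.85
tcp_pos: [0.4802, -0.2179, 0.0723]
tcp_rot: [2.098, 2.338, 0.0]
wrist_force: [0.1, 2.4, -0.2]
gripper_width: 0.453
```

Call:
step_arm(
  increments=[
    [[0,0,0],[-0.001,0,0],45],
    [[0,0,0],[0,0,0],45],
  ],
)

```text
clock: 26.1
tcp_pos: [0.4804, -0.2189, 0.0723]
tcp_rot: [2.098, 2.338, 0.0]
wrist_force: [-0.0, 2.7, -0.0]
gripper_width: 0.451
```

Call:
step_arm(
  increments=[
    [[0,0,0],[-0.001,0,0],45],
    [[0,0,0],[0,0,0],45],
  ],
)

```text
clock: 26.35
tcp_pos: [0.4805, -0.2199, 0.0723]
tcp_rot: [2.098, 2.338, 0.0]
wrist_force: [-0.4, 1.8, 1.0]
gripper_width: 0.449
```

Call:
step_arm(
  increments=[
    [[0,0,0],[-0.001,0,0],45],
    [[0,0,0],[0,0,0],45],
  ],
)

```text
clock: 26.6
tcp_pos: [0.4806, -0.2209, 0.0723]
tcp_rot: [2.098, 2.338, 0.0]
wrist_force: [-0.1, 1.4, 1.2]
gripper_width: 0.449
```

Call:
step_arm(
  increments=[
    [[0,0,0],[-0.001,0,0],45],
    [[0,0,0],[0,0,0],45],
  ],
)

```text
clock: 26.85
tcp_pos: [0.4807, -0.2219, 0.0723]
tcp_rot: [2.098, 2.338, 0.0]
wrist_force: [-0.5, 2.2, 0.3]
gripper_width: 0.448
```

Call:
step_arm(
  increments=[
    [[0,0,0],[-0.0007,0,0],45],
    [[0,0,0],[0,0,0],45],
  ],
)

```text
clock: 27.1
tcp_pos: [0.4808, -0.2225, 0.0723]
tcp_rot: [2.098, 2.338, 0.0]
wrist_force: [-0.1, 2.7, 0.6]
gripper_width: 0.45
```

Call:
step_arm(
  increments=[
    [[0,0,0],[-0.0007,0,0],45],
    [[0,0,0],[0,0,0],45],
  ],
)

```text
clock: 27.35
tcp_pos: [0.4809, -0.2232, 0.0723]
tcp_rot: [2.098, 2.338, 0.0]
wrist_force: [0.0, 2.9, -0.2]
gripper_width: 0.448
```

Call:
step_arm(
  increments=[
    [[0,0,0],[-0.0007,0,0],45],
    [[0,0,0],[0,0,0],45],
  ],
)

```text
clock: 27.6
tcp_pos: [0.4809, -0.2239, 0.0723]
tcp_rot: [2.098, 2.338, 0.0]
wrist_force: [-1.0, 2.4, 0.6]
gripper_width: 0.452
```

Call:
step_arm(
  increments=[
    [[0,0,0],[-0.0007,0,0],45],
    [[0,0,0],[0,0,0],45],
  ],
)

```text
clock: 27.85
tcp_pos: [0.481, -0.2246, 0.0723]
tcp_rot: [2.098, 2.338, 0.0]
wrist_force: [-0.3, 3.2, 0.5]
gripper_width: 0.45
```

Call:
step_arm(
  increments=[
    [[0,0,0],[-0.0007,0,0],45],
    [[0,0,0],[0,0,0],45],
  ],
)

```text
clock: 28.1
tcp_pos: [0.481, -0.2253, 0.0723]
tcp_rot: [2.098, 2.338, 0.0]
wrist_force: [0.2, 2.8, 1.0]
gripper_width: 0.454
```

Call:
step_arm(
  increments=[
    [[0,0,0],[-0.0007,0,0],45],
    [[0,0,0],[0,0,0],45],
  ],
)

```text
clock: 28.35
tcp_pos: [0.4811, -0.2255, 0.0723]
tcp_rot: [-2.098, -2.338, -0.001]
wrist_force: [-0.9, 4.1, 1.7]
gripper_width: 0.452
```

Call:
step_arm(
  increments=[
    [[0,0,0],[-0.0007,0,0],45],
    [[0,0,0],[0,0,0],45],
  ],
)

```text
clock: 28.6
tcp_pos: [0.4811, -0.2257, 0.0723]
tcp_rot: [-2.097, -2.338, -0.001]
wrist_force: [-0.9, 5.6, 2.7]
gripper_width: 0.455
```

Call:
step_arm(
  increments=[
    [[0,0,0],[-0.0007,0,0],45],
    [[0,0,0],[0,0,0],45],
  ],
)

```text
clock: 28.85
tcp_pos: [0.4811, -0.2258, 0.0723]
tcp_rot: [-2.096, -2.338, -0.002]
wrist_force: [-1.0, 6.0, 2.4]
gripper_width: 0.45
```

```bash
python3 - <<'E'
from h import *
d=imaging.capture("top")["color"][:,:,::-1]; cv2.imwrite("pics/i1.png",cv2.resize(d[215:315,350:470],None,fx=6,fy=6,interpolation=cv2.INTER_CUBIC))
print(robot.state()["wrist_force"])
E
```

```text
[-1.18238488  5.97721192  3.1189346 ]
```

View pics/i1.png

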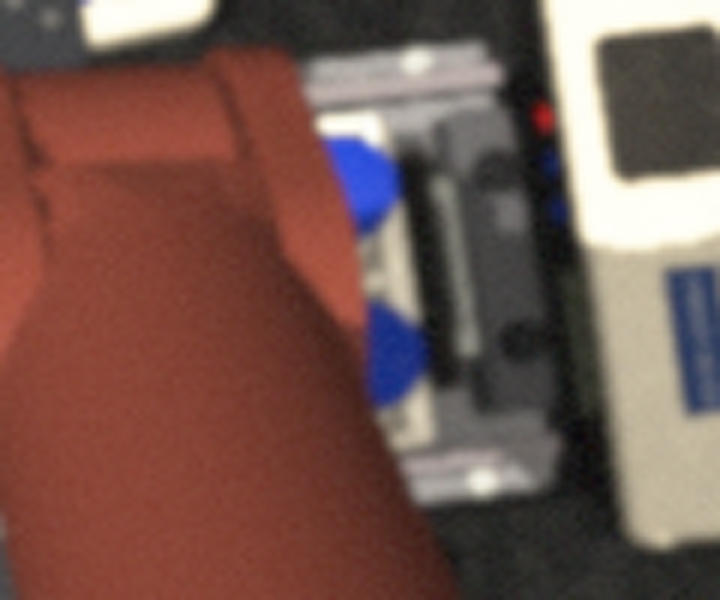

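The nose meets the pad at TCP y ≈ −0.2254 and the force is climbing. I'll build it up in small steps.

Call:
step_arm(
  increments=[
    [[0,0,0],[-0.0007,0,0],45],
    [[0,0,0],[-0.0005,0,0],45],
    [[0,0,0],[0,0,0],45],
  ],
)

```text
clock: 29.28
tcp_pos: [0.481, -0.226, 0.0723]
tcp_rot: [-2.095, -2.337, -0.003]
wrist_force: [-1.4, 7.4, 3.6]
gripper_width: 0.452
```

Call:
step_arm(
  increments=[
    [[0,0,0],[-0.0007,0,0],45],
    [[0,0,0],[0,0,0],45],
  ],
)

```text
clock: 29.52
tcp_pos: [0.481, -0.2261, 0.0723]
tcp_rot: [-2.094, -2.337, -0.003]
wrist_force: [-2.1, 9.7, 4.7]
gripper_width: 0.46
```

Call:
step_arm(
  increments=[
    [[0,0,0],[-0.0005,0,0],45],
    [[0,0,0],[0,0,0],45],
  ],
)

```text
clock: 29.78
tcp_pos: [0.481, -0.2262, 0.0723]
tcp_rot: [-2.093, -2.337, -0.004]
wrist_force: [-1.4, 8.7, 5.2]
gripper_width: 0.452
```

Call:
step_arm(
  increments=[
    [[0,0,0],[-0.0006,0,0],45],
    [[0,0,0],[0,0,0],45],
  ],
)

```text
clock: 30.02
tcp_pos: [0.481, -0.2263, 0.0723]
tcp_rot: [-2.093, -2.337, -0.004]
wrist_force: [-0.7, 9.2, 4.4]
gripper_width: 0.45
```

Call:
step_arm(
  increments=[
    [[0,0,0],[-0.0006,0,0],45],
    [[0,0,0],[0,0,0],45],
    [[0,0,0],[0,0,0],45],
    [[0,0,0],[0,0,0],45],
  ],
)

```text
clock: 30.52
tcp_pos: [0.481, -0.2264, 0.0723]
tcp_rot: [-2.092, -2.336, -0.005]
wrist_force: [-1.8, 11.0, 5.6]
gripper_width: 0.451
```

Call:
step_arm(
  increments=[
    [[0,0,0],[-0.0008,0,0],45],
    [[0,0,0],[0,0,0],45],
    [[0,0,0],[0,0,0],45],
    [[0,0,0],[0,0,0],45],
    [[0,0,0],[0,0,0],45],
  ],
)

```text
clock: 31.15
tcp_pos: [0.481, -0.2265, 0.0723]
tcp_rot: [-2.091, -2.336, -0.005]
wrist_force: [-2.5, 11.9, 5.4]
gripper_width: 0.45
```

Call:
step_arm(
  increments=[
    [[0,0,0],[0.001,0,0],45],
    [[0,0,0],[0.001,0,0],45],
    [[0,0,0],[0.001,0,0],45],
    [[0,0,0],[0.001,0,0],45],
    [[0,0,0],[0.001,0,0],45],
    [[0,0,0],[0.002,0,0],45],
    [[0,0,0],[0.003,0,0],45],
    [[0,0,0],[0.004,0,0],45],
    [[0,0,0],[0.004,0,0],45],
    [[0,0,0],[0,0,0],45],
  ],
)

```text
clock: 32.4
tcp_pos: [0.4798, -0.2136, 0.0723]
tcp_rot: [2.097, 2.339, -0.0]
wrist_force: [0.3, -0.0, -0.4]
gripper_width: 0.45
```

Clear of the fence. I'll lift straight up and swing back so the tray is fully visible.

Call:
step_arm(
  increments=[
    [[0,0,0],[0,0,-0.01],45],
    [[0,0,0],[0,0,-0.03],45],
    [[0,0,0],[0,0,-0.05],45],
    [[0,0,0],[0,0,-0.05],45],
    [[0,0,0],[0.05,0,-0.02],45],
    [[0,0,0],[0.05,0,0],45],
    [[0,0,0],[0.05,0,0],45],
    [[0,0,0],[0.05,0,0],45],
    [[0,0,0],[0,0,0],45],
    [[0,0,0],[0,0,0],45],
  ],
)

```text
clock: 33.65
tcp_pos: [0.4584, -0.0159, 0.2327]
tcp_rot: [2.098, 2.337, -0.001]
wrist_force: [-0.1, -0.3, -0.7]
gripper_width: 0.445
```

```bash
python3 - <<'E'
from h import *
d=imaging.capture("top")["color"][:,:,::-1]; cv2.imwrite("pics/j1.png",cv2.resize(d[210:320,295:455],None,fx=5,fy=5,interpolation=cv2.INTER_CUBIC))
d=imaging.capture("scene")["color"][:,:,::-1]; cv2.imwrite("pics/j2.png",cv2.resize(d[120:260,270:470],None,fx=4,fy=4,interpolation=cv2.INTER_CUBIC))
E
```

```text
(no output)
```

View pics/j1.png

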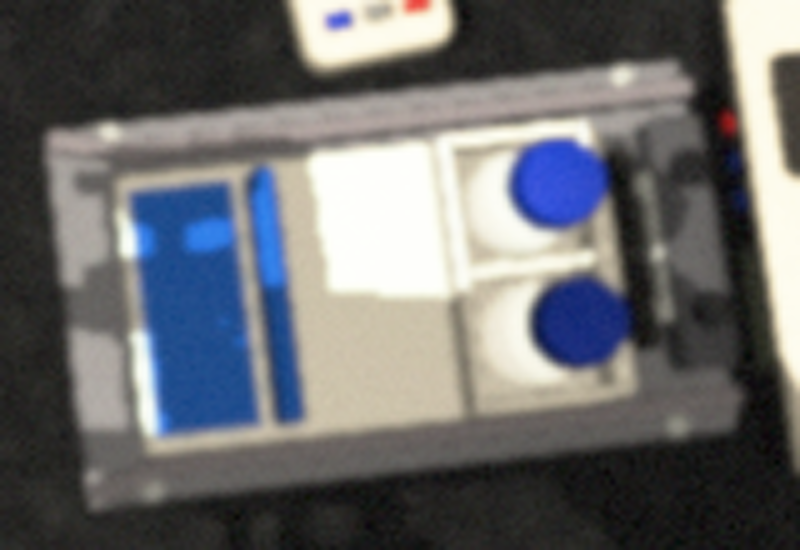

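View pics/j2.png

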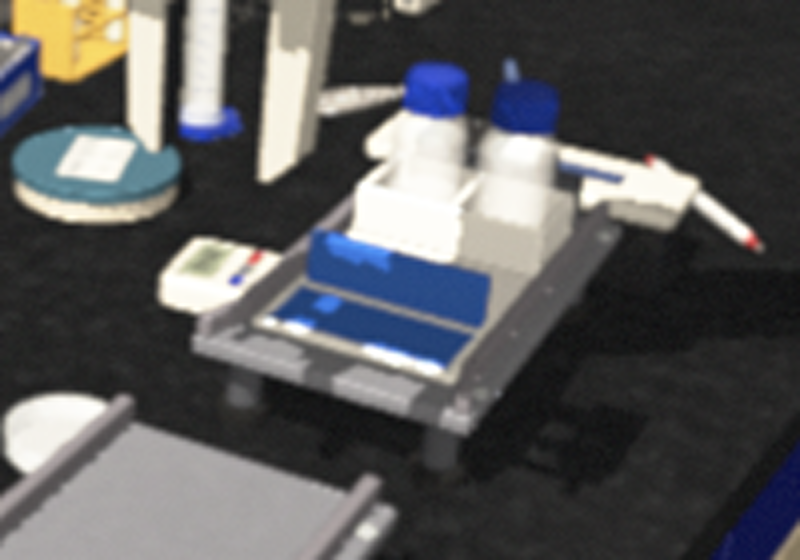

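The tray lies square on the dock with its front edge at the black pad (about 600–640 in the crop), both bottles upright and the dish and timer in place. One numeric check, then I'll hand in.

```bash
python3 - <<'E'
from h import *
d=imaging.capture("top")
A=lambda l:np.array([((u+.5)/5-.5+295,(v+.5)/5-.5+210) for u,v in l])
t=onz(d,A([(148,450),(120,180)]),.060); print(t.round(4)); v=t[0]-t[1]; print('dir',np.degrees(np.arctan2(v[1],v[0]))-0)
u=np.array([.109,-.994]); nose=t.mean(0)[:2]+.195*u; print('nose',nose)
blk=np.array([.5028,-.391]); print('nose rel stop_face', (nose-(blk-.016*u))@u)
cv2.imwrite("pics/k.png",d["color"][:,:,::-1]); s=robot.state();print(s["clock"],s["qvel"].round(3))
robot.hand_in()
E
```

```text
[[ 0.4246 -0.1916  0.06  ]
 [ 0.5309 -0.1816  0.06  ]]
dir -174.62156144657772
nose [ 0.49905018 -0.3804274 ]
nose rel stop_face 0.00508077798903025
33.8 [ 0.001  0.002 -0.006  0.001 -0.004 -0.002 -0.002]
the job is handed in; nothing more can be done
```

View pics/k.png

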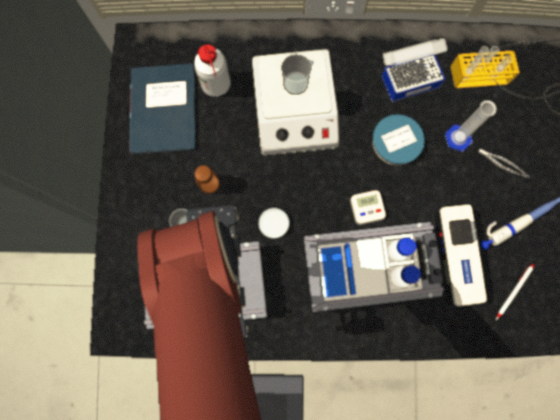

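The tray is seated on the dock against the end stop, and I handed the job in at 33.8 s; no verdict was reported.

**What I did:**
- I slid the tray across with two half-open fingertips on the back of the fence, without lifting it.
- I held about 5–9 N down on the tread until the nose was roughly 25 mm over the dock. I then eased off so the nose settled onto the dock, and pushed on the fence alone.
- I pressed it on the stop at about 12 N at the wrist, which I estimate as 8–10 N on the pad after friction, then backed off and lifted clear.

**Last checks:**
- **Tray:** it measured about 1–2° off the dock's line, and the pictures show it flat between the curbs. The nose came out about 5 mm past the nominal stop face, give or take a few mm. That is slightly beyond the stated 4 mm spread, but it fits the contact I felt.
- **Bottles and bystanders:** both bottles stand in their pockets. The dish and timer have not moved. The arm partly hides the beaker in the final view, but the part that shows is where it was.
- **Robot:** it touches nothing; the wrist force is back at noise level.

**Unexplained reading:** while sliding on the dock, the wrist showed about 3.7 N of upward force for a moment, with no downward command. I found nothing touching, and it went away after I raised the fingers about 1 mm. My guess is friction at the fence.

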